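# Bring the test bar's circle under the hardness tester's needle

## Robot

A 6-joint arm with a two-finger parallel gripper is mounted at the origin on the work surface. World frame = base frame: x ahead of the robot, y to its left, z up, the work surface at z = 0. Lengths are in mm, angles in degrees, forces in N, time in s.
With the tool pointing down it reaches from about 350 to 725 mm from the base axis. Payload 6 kg.
Tool frame: the origin (TCP) lies on the centre line of the jaws, within the pads' length; the fingertips stand bot.tip_reach ahead of it and the grasp point (between the pads) lies 5 mm behind it (bot.tip_reach is the distance from the TCP to the fingertips, in mm); z points along the fingers, y is the line along which they close (so a half turn about z gives the same grasp; the last joint's range is limited). The gripper opens to 85 mm and grips with 20 to 120 N. Pads are 22 mm wide; open, the fingers measure 114 mm over their backs; the gripper's body (76 mm by 85 mm) begins 54 mm behind the grasp point. The pads swing forward as they close: fully open they stand 13 mm farther back than shut.
Start: joints at [84.494, 2.303, 4.859, 0, -92.561, -19.12], TCP at [249.986, 545.419, 245.261] pointing down, gripper open.
Joint ranges: [-146.85, 146.85], [-73.84, 115.35], [-62.03, 85.46], [-188.31, 113.3], [-161.28, -10.13], [-171.36, 171.36]. Speed limits (degrees/s): [147.25, 147.25, 172.46, 180, 180, 180].

## Interface

Orientations are given as a 3x3 rotation matrix whose columns are the frame's x, y, z axes.
In Python, from cell import bot gives the robot as it stands. The module is installed in compiled form; this text tells all that it offers.
- The arm moves only by the tool move_arm, never from a script. Its argument "deltas" is a list of rows, each an object with "slide": the shift along the tool's x, y, z as a fraction of full scale, a list of three; "delta_rot": the turn, a rotation vector about the tool's x, y, z as a fraction of full scale, a list of three. In form: [{"slide": [dx, dy, dz], "delta_rot": [ax, ay, az]}, ...]. A call has 1 to 12 rows; each row shifts and turns the commanded pose from where the row before left it, along the tool's axes as they then stand; what a row does not reach is not made up. Full scale, the value 1, is 500 mm for a shift and pi rad for a turn. A row lasts 1/10 s, in which the tool goes at most 50 mm and 8.59 degrees, less where a joint would pass 70% of its speed; a pose out of reach is approached as far as the arm can. A call with a number of a shift or a turn outside -1 to 1 is refused whole. A call with a gripper value outside its range is refused whole. "fingers" is the opening, from 0 (shut) to 1 (fully open), set as the call begins (left out, the last holds). The fingers move at their own pace and stop on an object; "squeeze" is the grip in N (left out, the last holds). Time passes only in rows, so rows that do not move let the fingers close. It gives the time, the measured TCP pose, the force, the opening and the grip force at its end, in the units of the state.
- bot.get_state(): the state, without advancing time (a new reading comes with each control period).
- bot.read_camera(name): name is "scene" or "side" or "wrist"; returns a dict with "image" (384x512x3 uint8, blue, green, red), "z_map" (384x512 float32, mm along the optical axis (not along the pixel's ray), 0 where there is no reading), "fx", "fy", "cx", "cy" (pixels), "eye" and "attitude" of the camera in the world; the wrist camera has in their place "tool_from_camera" (4x4, takes a point from camera to tool coordinates, whose origin is the TCP and whose axes are the flange's). Camera axes: x right, y down, z forward; pixel columns grow to the right and rows downward; lengths in mm; the calibration is good to about 2 mm. A picture is of the moment at which its call begins: read the wrist's pose just before it.
- bot.job_done(): hands the job in; it is judged then, once.
The state is a dict: "time_s": time; "qpos": joint angles; "qd": joint speeds; "effort": joint torques, N m; "eef_pos": TCP position; "tool_rot": TCP orientation; "contact_force": force on the tool from outside, world axes, zero at the start; "moment": the same for the moment, N m; "gripper_width": finger opening in mm; "grip_force": force on a finger pad.
Only numpy, scipy, OpenCV 4.12 (cv2) and the standard library are available. Lean on these libraries where they do the work, as an engineer would, in place of code of your own. Each camera call takes 0.05 s, during which the arm holds its last target. There are 200 camera calls.

## Task

Draw the nylon test bar out of the conditioning block and lay it flat on the steel deck of the hardness tester with its scribed circle still some 7 cm short of the needle, and let go of it. Then slide it in along the deck, not lifting it, until the needle tip stands over the inside of the circle, and leave it there. Do not knock the needle, and leave the other things on the counter where they are.

Things in the scene. Friction and masses are not known exactly. Their poses are not given: they have to be found in the camera images.
- bar: Test bar: plain cream nylon, 170 long (its x) x 44 wide (y) x 20 thick (z), 0.18 kg. Origin at the centre of its underside. At the start it lies level with its tail (-x end) about 78 mm deep in the slot of the conditioning block; the +x end, with a scribed circle on its top face, sticks out. It stays circle side up.
- bar_mark (a point): Centre of the scribed circle (dark line, 16 mm across, dot in the middle) on the bar's top face: 53 mm from the bar's centre along its +x, 32 mm from its +x end, on the centre line, 20 mm above its underside.
- block: Fixed conditioning block: metal, white top, 112 (x) x 152 (y) x 92 high; origin under the casing's middle, at table height. In its +x face a level slot: 56 wide, floor 50 and roof 78 above the table, 80 deep. From the mouth (x = +55) a tongue 24 wide, top also 50 high, carries the bar's outer part out to x = +147; the bar's sides overhang it. The bar only comes out along +x.
- tester: Fixed hardness tester; origin on the needle axis at table height. Flat steel deck 55 above the table, x -171 to +76, y -87 to +87 (white base x -175 to +80, y -90 to +220). Column 120 (x) x 100 (y), 297 high, from y = +118; from it a head, x -30 to +30, reaches over the needle to y = -32, underside 115 and top 215 above the table. Open towards -x, +x and -y.
- needle_tip (a point): Tip of the tester's fixed vertical needle, under the head: 83 above the table, 28 above the deck, so 8 mm above the top of a bar lying on the deck. The needle and its 18 mm holder go up from here 32 mm to the head; a round steel cap, 24 across and 25 high, stands on the head's top on the same axis.
- offcut: Bystander: small cream nylon offcut, 100 x 30 x 12, no circle. Origin under its centre.
- jar: Bystander: amber glass jar, 56 across, 70 high. Origin under its centre.
- beaker: Bystander: glass beaker, 80 across, 90 high. Origin under its centre.
- flask: Bystander: white plastic bottle, 72 across, 150 high. Origin under its centre.
- spatula: Bystander: steel spatula, 160 long, lying on the counter. Origin under its middle.
- needle: The needle with its holder, fixed in the tester's head; origin at the tip (the same point as needle_tip).
Mind the look-alikes: they are no part of the job. What is shaped like the bar but pink or purple is not meant.

How it is judged:
By the outcome, as a careful person would: the job done as asked, in the order asked, and still so for the second after the job is handed in, with the robot touching nothing.
It also fails if it takes over 51 s, if anything falls off the work surface, if the arm or the gripper's body presses on something with over 40 N, if the wrist force passes 120 N, or if a joint passes its speed limit or range.

## Working session

There is one attempt and no reset: what is moved stays moved. The work goes in short steps, Python scripts to look and compute and a tool call to move; the robot and the scene stay as the last step left them, time stands still between calls to the robot, and variables do not carry over. Pictures are saved under pics/ and viewed, at most 10 in all, crops included, and the job is handed in when it is done.

Besides the shell and the picture viewer there is one more tool, called after ">>>" by a JSON object that holds its "name" and its "arguments". move_arm: Moves the arm, as the interface text tells. Shift numbers are shares of 500 mm and turn numbers shares of pi rad, none past 1 either way. Its arguments: {"type":"object","properties":{"deltas":{"type":"array"},"fingers":{"type":"number"},"squeeze":{"type":"number"}},"required":["deltas"]}

```bash
mkdir -p pics; cat > h.py <<'E'
from cell import bot
import numpy as np, cv2
def grab(n):
    s=bot.get_state(); c=bot.read_camera(n)
    if n=='wrist':
        T=np.eye(4); T[:3,:3]=np.array(s['tool_rot']); T[:3,3]=s['eef_pos']
        M=T@np.array(c['tool_from_camera']); c['R']=M[:3,:3]; c['t']=M[:3,3]
    else:
        c['R']=np.array(c['attitude']); c['t']=np.array(c['eye'])
    return c
def ray(c,u,v): return c['R']@np.array([(u-c['cx'])/c['fx'],(v-c['cy'])/c['fy'],1.])
def onz(c,u,v,z):
    d=ray(c,u,v); return c['t']+d*(z-c['t'][2])/d[2]
def dep(c,u,v): return c['t']+ray(c,u,v)*c['z_map'][int(round(v)),int(round(u))]
def cloud(c):
    v,u=np.mgrid[:384,:512]; z=c['z_map']
    p=np.stack([(u-c['cx'])/c['fx']*z,(v-c['cy'])/c['fy']*z,z],-1)
    P=p@c['R'].T+c['t']; P[z<=0]=np.nan; return P
E
python3 - <<'E'
from h import *
s=bot.get_state(); print({k:np.round(v,3).tolist() for k,v in s.items()}, bot.tip_reach)
ims=[]
for n in ['scene','side','wrist']:
    c=grab(n); np.savez('c_%s.npz'%n,**c); cv2.imwrite('pics/%s0.png'%n,c['image']); print(n,c['t'],c['R'][:,2],c['fx'])
a=cv2.imread('pics/scene0.png');cv2.imwrite('pics/s0b.png',cv2.resize(a,None,fx=1.5,fy=1.5))
E
```

```text
{'time_s': 0.0, 'qpos': [84.494, 2.338, 4.802, -0.027, -92.561, -19.119], 'qd': [0.007, 0.081, 0.028, 0.009, 0.182, -0.119], 'effort': [0.002, -36.82, 34.742, 6.932, -0.005, 0.0], 'eef_pos': [249.804, 545.189, 244.277], 'tool_rot': [[0.909, -0.417, -0.001], [-0.417, -0.909, -0.002], [0.0, 0.002, -1.0]], 'contact_force': [0.042, 0.126, 1.411], 'moment': [0.021, -0.029, 0.026], 'grip_force': 0.0, 'gripper_width': 85.225} 14.0
scene [1481.12742002  512.55668844 1451.13154423] [-0.54276621 -0.3524069  -0.76237406] 460.5672802043754
side [-188.36282697 -914.52174179  751.6108635 ] [ 0.56680307  0.63559046 -0.52417464] 370.33293593388174
wrist [312.7429581  516.87976608 373.1514295 ] [-0.24635872  0.11195082 -0.96269123] 316.3958940814767
```

View pictures.

View pics/s0b.png

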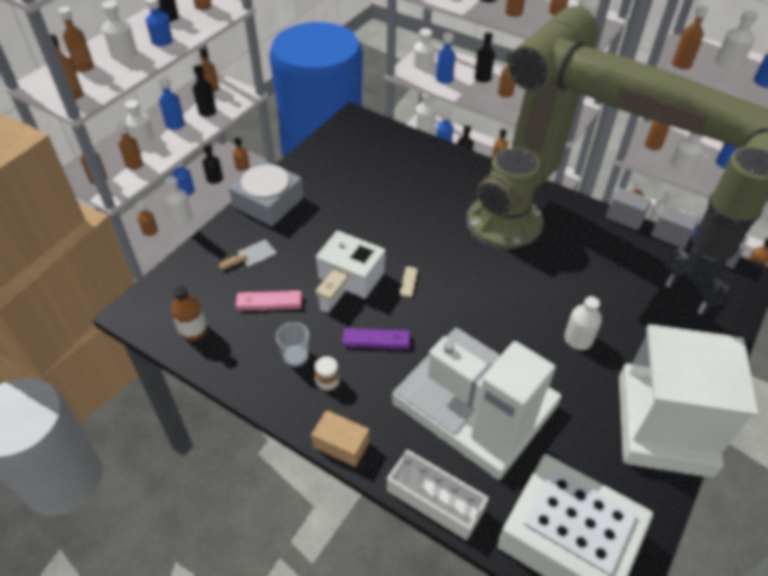

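View pics/side0.png

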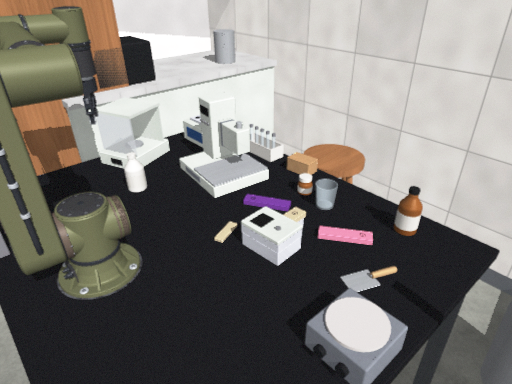

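The scene view (768 px wide) shows the block near (350,262) with the cream bar sticking out at (332,285). The tester is near (480,390), with its deck at (440,375) and its head and cap at (455,355). In the side view the block is at (272,235), the bar at (294,215) and the tester at (225,150).

```bash
python3 - <<'E'
from h import *
for n,bb in [('scene',dict(block=(205,150,262,200),tester=(255,215,380,320),bar=(205,172,240,208))),('side',dict(block=(235,200,310,265),tester=(170,90,275,195),bar=(280,200,310,228)))]:
    c=dict(np.load('c_%s.npz'%n)); P=cloud(c)
    def sub(k): 
        x0,y0,x1,y1=bb[k]; return P[y0:y1,x0:x1].reshape(-1,3), c['image'][y0:y1,x0:x1].reshape(-1,3).astype(int)
    def rect(p,name):
        if len(p)<8: print(n,name,len(p));return
        r=cv2.minAreaRect(p[:,:2].astype(np.float32)); print(n,name,len(p),np.round(r[0],1),np.round(r[1],1),round(r[2],1),'z',np.round(np.median(p[:,2]),1))
    p,_=sub('block'); rect(p[abs(p[:,2]-92)<5],'blocktop')
    p,col=sub('bar'); cream=(col[:,2]-col[:,0]>25); rect(p[cream&(abs(p[:,2]-70)<6)],'bar'); 
    p,_=sub('tester')
    for z,w,k in [(55,4,'deck'),(215,5,'headtop'),(240,5,'cap'),(297,5,'column')]: rect(p[abs(p[:,2]-z)<w],k)
E
```

```text
scene blocktop 607 [ 440.5 -261.8] [115.5 152.4] 4.9 z 92.7
scene bar 180 [ 540.1 -250.3] [95.5 45. ] 3.7 z 71.0
scene deck 1207 [615.  227.4] [306.5 617.1] 83.5 z 55.5
scene headtop 563 [685.7 250.6] [254.2 112.2] 88.5 z 215.5
scene cap 113 [694.7 264.9] [111.3 235.4] 3.7 z 239.7
scene column 1036 [679.6 322.6] [100.3 123.6] 82.8 z 297.6
side blocktop 1119 [ 437.8 -262.6] [115.1 153.9] 4.5 z 90.7
side bar 164 [ 549.2 -252.6] [68.  46.5] 6.7 z 68.3
side deck 1368 [851.6 577. ] [1192.5  387.2] 66.0 z 53.5
side headtop 266 [672.  252.2] [114.2 254. ] 4.1 z 213.5
side cap 95 [672.9 267.9] [114.9 224.9] 16.2 z 239.0
side column 213 [678.1 321.5] [ 96.6 120.7] 81.7 z 295.1
```

>>> {"name": "move_arm", "arguments": {"deltas": [{"slide":[0.05,0.05,0],"delta_rot":[0,0,0]},{"slide":[0.05,0.05,0],"delta_rot":[0,0,0]},{"slide":[0.05,0.05,0],"delta_rot":[0,0,0]},{"slide":[0.05,0.05,0],"delta_rot":[0,0,0]},{"slide":[0.05,0.05,0],"delta_rot":[0,0,0]},{"slide":[0.05,0.05,0],"delta_rot":[0,0,0]},{"slide":[0.05,0.05,0],"delta_rot":[0,0,0]},{"slide":[0.05,0.05,0],"delta_rot":[0,0,0]},{"slide":[0.05,0.05,0],"delta_rot":[0,0,0]},{"slide":[0.05,0.05,0],"delta_rot":[0,0,0]},{"slide":[0.05,0.05,0],"delta_rot":[0,0,0]},{"slide":[0.05,0.05,0],"delta_rot":[0,0,0]}]}}

```text
time_s: 1.35
eef_pos: [397.8, 146.3, 245.3]
tool_rot: [[0.909, -0.416, 0.0], [-0.416, -0.909, 0.0], [-0.0, -0.0, -1.0]]
contact_force: [1.1, -0.3, -0.1]
gripper_width: 85.4
grip_force: 0.0
```

>>> {"name": "move_arm", "arguments": {"deltas": [{"slide":[0,0,0],"delta_rot":[0,0,0.0465]},{"slide":[0,0,0],"delta_rot":[0,0,0.0465]},{"slide":[0,0,0],"delta_rot":[0,0,0.0465]},{"slide":[0,0,0],"delta_rot":[0,0,0.0465]},{"slide":[0,0,0],"delta_rot":[0,0,0.0465]},{"slide":[0,0,0],"delta_rot":[0,0,0.0465]},{"slide":[0,0,0],"delta_rot":[0,0,0.0465]},{"slide":[0,0,0],"delta_rot":[0,0,0.0465]},{"slide":[0,0,0],"delta_rot":[0,0,0.0465]}]}}

```text
time_s: 2.25
eef_pos: [397.6, 147.7, 245.1]
tool_rot: [[-0.179, -0.984, -0.0], [-0.984, 0.179, -0.0], [0.0, 0.0, -1.0]]
contact_force: [-0.2, -0.3, -0.6]
gripper_width: 85.5
grip_force: 0.0
```

>>> {"name": "move_arm", "arguments": {"deltas": [{"slide":[0,0,0],"delta_rot":[0,0,0.0465]},{"slide":[0,0,0],"delta_rot":[0,0,0.0465]},{"slide":[0,0,0],"delta_rot":[0,0,0.0465]},{"slide":[0,0,0],"delta_rot":[0,0,0.0465]},{"slide":[0,0,0],"delta_rot":[0,0,0.0465]},{"slide":[0,0,0],"delta_rot":[0,0,0.0465]},{"slide":[0,0,0],"delta_rot":[0,0,0.0465]},{"slide":[0,0,0],"delta_rot":[0,0,0.0465]},{"slide":[0,0,0],"delta_rot":[0,0,0.0465]}]}}

```text
time_s: 3.15
eef_pos: [397.6, 147.6, 245.1]
tool_rot: [[-0.997, -0.076, -0.0], [-0.076, 0.997, -0.0], [0.0, -0.0, -1.0]]
contact_force: [0.8, 1.4, 0.4]
gripper_width: 85.6
grip_force: 0.0
```

>>> {"name": "move_arm", "arguments": {"deltas": [{"slide":[-0.0154,-0.075,0],"delta_rot":[0,0,0]},{"slide":[-0.0154,-0.075,0],"delta_rot":[0,0,0]},{"slide":[-0.0154,-0.075,0],"delta_rot":[0,0,0]},{"slide":[-0.0154,-0.075,0],"delta_rot":[0,0,0]},{"slide":[-0.0154,-0.075,0],"delta_rot":[0,0,0]},{"slide":[-0.0154,-0.075,0],"delta_rot":[0,0,0]},{"slide":[-0.0154,-0.075,0],"delta_rot":[0,0,0]},{"slide":[-0.0154,-0.075,0],"delta_rot":[0,0,0]},{"slide":[-0.0154,-0.075,0],"delta_rot":[0,0,0]},{"slide":[-0.0154,-0.075,0],"delta_rot":[0,0,0]},{"slide":[-0.0154,-0.075,0],"delta_rot":[0,0,0]},{"slide":[0,0,0],"delta_rot":[0,0,0]}]}}

```text
time_s: 4.35
eef_pos: [515.9, -259.7, 243.2]
tool_rot: [[-0.997, -0.078, -0.004], [-0.078, 0.997, 0.0], [0.004, 0.0, -1.0]]
contact_force: [-0.7, 0.2, -0.8]
gripper_width: 85.5
grip_force: 0.0
```

```bash
python3 - <<'E'
from h import *
s=bot.get_state(); print(s['eef_pos'],s['qpos'])
c=grab('wrist'); np.savez('c_w1.npz',**c); cv2.imwrite('pics/w1.png',c['image'])
P=cloud(c); im=c['image'].astype(int)
cream=(im[...,2]-im[...,0]>20)&(abs(P[...,2]-70)<6)
n,l,st,ce=cv2.connectedComponentsWithStats(cream.astype(np.uint8))
for i in range(1,n):
    if st[i,4]<300: continue
    v,u=np.where(l==i); q=np.array([onz(c,a,b,70)[:2] for a,b in zip(u,v)])
    print(st[i],np.round(cv2.minAreaRect(q.astype(np.float32))[0],1),cv2.minAreaRect(q.astype(np.float32))[1:], np.median(P[l==i][:,2]))
E
```

```text
[ 515.87436181 -259.68549821  243.24713577] [-6.81867998e+00 -9.59664348e-01  1.35211465e+00  1.72568646e-02
 -9.25172972e+01 -7.86983554e+01]
[ 230  162   45   82 3572] [ 540.5 -251.7] ((84.91864013671875, 43.20032501220703), 3.763188123703003) 70.14796128292076
```

View pics/w1.png

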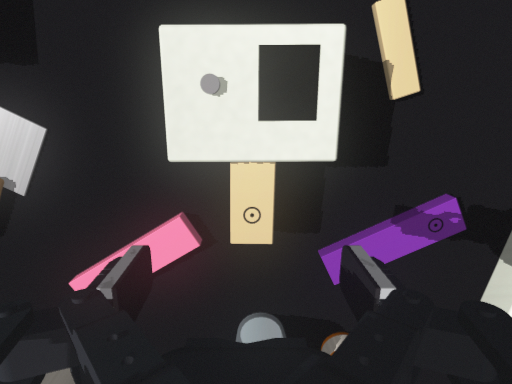

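The wrist view shows the block at (253,92) and the bar below it, from (231,162) to (274,243), with its circle at (252,215). The pink and purple look-alikes lie clear of the grip spot.

```bash
python3 - <<'E'
from h import *
c=dict(np.load('c_w1.npz')); g=cv2.cvtColor(c['image'],cv2.COLOR_BGR2GRAY)
r=g[198:234,236:270]; v,u=np.where(r<np.median(r)-50); 
m=np.array([(u.min()+u.max())/2+236,(v.min()+v.max())/2+198]); print(m,u.max()-u.min(),v.max()-v.min())
M=onz(c,*m,70); print('mark',M)
for p in [(231.5,243.5),(273,243.5),(231,170),(274.5,170)]: print(p,onz(c,*p,70))
a=np.deg2rad(4.3); ax=np.array([np.cos(a),np.sin(a),0])
print('centre',M-53*ax,'grip',M-38*ax)
# needle cap etc from initial views
for n in ['scene','side']:
    c=dict(np.load('c_%s.npz'%n)); P=cloud(c)
    ok=(abs(P[...,2]-240)<5)&(np.hypot(P[...,0]-658,P[...,1]-155)<40); v,u=np.where(ok)
    if len(u): print(n,'cap',len(u),u.mean(),v.mean(),np.array([onz(c,a,b,240) for a,b in zip(u,v)]).mean(0), P[ok].mean(0))
    for z,nm,R in [(55,'deck',130),(215,'head',60)]:
        ok=(abs(P[...,2]-z)<3)&(np.hypot(P[...,0]-610,P[...,1]-160)<160); 
        q=P[ok][:,:2].astype(np.float32); print(n,nm,len(q),cv2.minAreaRect(q))
E
```

```text
[251.5 215. ] 17 16
mark [ 552.09011714 -250.83939413   70.        ]
(231.5, 243.5) [ 584.69282521 -268.9107923    70.        ]
(273, 243.5) [ 581.39791421 -226.10582647   70.        ]
(231, 170) [ 507.72218063 -274.43792636   70.        ]
(274.5, 170) [ 504.47329997 -232.38556188   70.        ]
centre [ 499.23930507 -254.81326665   70.        ] grip [ 514.19708207 -253.68858575   70.        ]
scene cap 34 298.70588235294116 229.2941176470588 [659.59363005 156.91083947 240.        ] [659.32906154 156.79556461 239.60410079]
scene deck 871 ((613.1788940429688, 175.8287353515625), (203.74371337890625, 252.5369110107422), 83.50137329101562)
scene head 371 ((663.4201049804688, 191.88601684570312), (132.2570343017578, 61.631290435791016), 83.98893737792969)
side cap 15 238.33333333333334 122.06666666666666 [651.53244498 149.94411554 240.        ] [655.29962887 154.72205244 237.699692  ]
side deck 1001 ((613.36962890625, 189.901123046875), (237.16734313964844, 247.7755889892578), 83.49874877929688)
side head 184 ((645.2378540039062, 215.8109893798828), (178.50071716308594, 119.59027099609375), 71.41361236572266)
```

>>> {"name": "move_arm", "arguments": {"deltas": [{"slide":[0.003,0.0075,0.04],"delta_rot":[0,0,0]},{"slide":[0,0,0.04],"delta_rot":[0,0,0]},{"slide":[0,0,0.04],"delta_rot":[0,0,0]},{"slide":[0,0,0.04],"delta_rot":[0,0,0]},{"slide":[0,0,0.04],"delta_rot":[0,0,0]},{"slide":[0,0,0.04],"delta_rot":[0,0,0]},{"slide":[0,0,0.04],"delta_rot":[0,0,0]},{"slide":[0,0,0],"delta_rot":[0,0,0]},{"slide":[0,0,0],"delta_rot":[0,0,0]}], "fingers": 1}}

```text
time_s: 5.3
eef_pos: [514.2, -252.4, 106.0]
tool_rot: [[-0.997, -0.083, 0.0], [-0.083, 0.997, -0.001], [-0.0, -0.001, -1.0]]
contact_force: [-0.6, -0.3, 1.5]
gripper_width: 85.6
grip_force: 0.0
```

```bash
python3 - <<'E'
from h import *
s=bot.get_state(); print(s['eef_pos'],bot.tip_reach)
c=grab('wrist'); np.savez('c_w2.npz',**c); cv2.imwrite('pics/w2.png',c['image'])
E
```

```text
[ 514.24623772 -252.4032568   106.01076369] 14.0
```

View pics/w2.png

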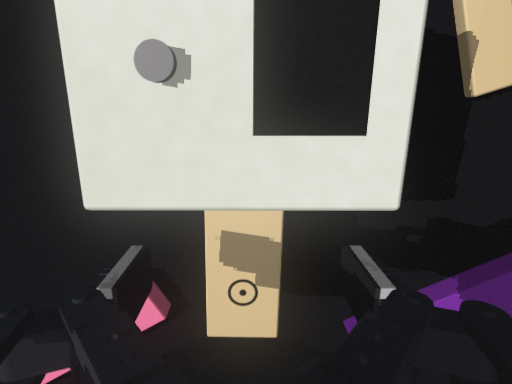

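The fingers straddle the bar, at (120,270) and (370,270), with the circle at (243,292). I'll go down and grip.

>>> {"name": "move_arm", "arguments": {"deltas": [{"slide":[0,-0.002,0.02],"delta_rot":[0,0,0]},{"slide":[0,0,0.02],"delta_rot":[0,0,0]},{"slide":[0,0,0.02],"delta_rot":[0,0,0]},{"slide":[0,0,0.02],"delta_rot":[0,0,0]},{"slide":[0,0,0],"delta_rot":[0,0,0]}]}}

```text
time_s: 5.85
eef_pos: [513.1, -253.5, 62.9]
tool_rot: [[-0.997, -0.082, -0.003], [-0.082, 0.997, 0.001], [0.003, 0.001, -1.0]]
contact_force: [0.2, -0.0, 0.4]
gripper_width: 85.0
grip_force: 0.0
```

>>> {"name": "move_arm", "arguments": {"deltas": [{"slide":[0,0,0],"delta_rot":[0,0,0]},{"slide":[0,0,0],"delta_rot":[0,0,0]},{"slide":[0,0,0],"delta_rot":[0,0,0]},{"slide":[0,0,0],"delta_rot":[0,0,0]},{"slide":[0,0,0],"delta_rot":[0,0,0]},{"slide":[0,0,0],"delta_rot":[0,0,0]},{"slide":[0,0,0],"delta_rot":[0,0,0]},{"slide":[0,0,0],"delta_rot":[0,0,0]},{"slide":[0,0,0],"delta_rot":[0,0,0]},{"slide":[0,0,0],"delta_rot":[0,0,0]}], "fingers": 0.35, "squeeze": 40}}

```text
time_s: 6.85
eef_pos: [514.8, -254.0, 66.2]
tool_rot: [[-0.997, -0.082, 0.001], [-0.082, 0.997, -0.001], [-0.001, -0.001, -1.0]]
contact_force: [0.6, 0.8, 5.8]
gripper_width: 43.1
grip_force: 43.5
```

```bash
python3 - <<'E'
from h import *
s=bot.get_state(); print(s['eef_pos'],s['contact_force'],s['moment'],bot.tip_reach)
c=grab('wrist'); np.savez('c_w3.npz',**c); cv2.imwrite('pics/w3.png',c['image'])
E
```

```text
[ 514.77017239 -253.95504209   66.17875025] [0.60866805 0.76699087 5.77926179] [ 0.51212736  0.02277124 -0.0595475 ] 14.0
```

View pics/w3.png

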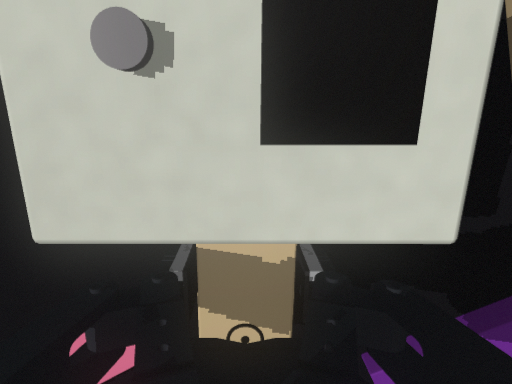

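The bar is gripped at the mouth, between pads at (185,260) and (308,260). The circle is at (245,340). Next I'll lift it slightly and pull it straight out.

>>> {"name": "move_arm", "arguments": {"deltas": [{"slide":[0,0,-0.005],"delta_rot":[0,0,0]},{"slide":[0,0,0],"delta_rot":[0,0,0]},{"slide":[-0.03,0,0],"delta_rot":[0,0,0]},{"slide":[-0.04,0,0],"delta_rot":[0,0,0]},{"slide":[-0.04,0,0],"delta_rot":[0,0,0]},{"slide":[-0.04,0,0],"delta_rot":[0,0,0]},{"slide":[-0.04,0,0],"delta_rot":[0,0,0]},{"slide":[-0.01,0,0],"delta_rot":[0,0,0]},{"slide":[0,0,0],"delta_rot":[0,0,0]}]}}

```text
time_s: 7.8
eef_pos: [613.4, -245.4, 66.4]
tool_rot: [[-0.997, -0.082, -0.003], [-0.082, 0.997, 0.0], [0.003, 0.001, -1.0]]
contact_force: [0.7, -0.0, -1.6]
gripper_width: 43.1
grip_force: 42.7
```

```bash
python3 - <<'E'
from h import *
s=bot.get_state(); print(s['eef_pos'],s['contact_force'],s['moment'],s['gripper_width'])
c=dict(np.load('c_scene.npz')); P=cloud(c); ok=(P[...,2]>130)&(P[...,2]<156)&(np.hypot(P[...,0]-470,P[...,1]-350)<150)&(P[...,0]<600)
v,u=np.where(ok); print('flask',len(u),np.median(P[ok],0),u.mean()*1.5,v.mean()*1.5)
E
```

```text
[ 613.38289328 -245.4372379    66.36763539] [ 0.70315228 -0.04126376 -1.60974771] [ 0.01721675 -0.01443391  0.06130176] 43.12502928074339
flask 0 [nan nan nan] nan nan
  return _methods._mean(a, axis=axis, dtype=dtype,
  ret = um.true_divide(
<stdin>:4: RuntimeWarning: Mean of empty slice.
  ret = ret.dtype.type(ret / rcount)
```

>>> {"name": "move_arm", "arguments": {"deltas": [{"slide":[0,0,-0.06],"delta_rot":[0,0,0]},{"slide":[0,0,-0.07],"delta_rot":[0,0,0]},{"slide":[0,0,-0.07],"delta_rot":[0,0,0]},{"slide":[0,0,-0.06],"delta_rot":[0,0,0]},{"slide":[0,0,0],"delta_rot":[0,0,0.0317]},{"slide":[0,0,0],"delta_rot":[0,0,0.0317]}]}}

```text
time_s: 8.4
eef_pos: [613.3, -245.7, 199.1]
tool_rot: [[-0.993, 0.121, 0.002], [0.121, 0.993, 0.0], [-0.002, 0.0, -1.0]]
contact_force: [0.7, 0.6, -3.6]
gripper_width: 42.9
grip_force: 42.6
```

>>> {"name": "move_arm", "arguments": {"deltas": [{"slide":[0.035,0.0673,0],"delta_rot":[0,0,0]},{"slide":[0.035,0.0673,0],"delta_rot":[0,0,0]},{"slide":[0.035,0.0673,0],"delta_rot":[0,0,0]},{"slide":[0.035,0.0673,0],"delta_rot":[0,0,0]},{"slide":[0.035,0.0673,0],"delta_rot":[0,0,0]},{"slide":[0.035,0.0673,0],"delta_rot":[0,0,0]},{"slide":[0.035,0.0673,0],"delta_rot":[0,0,0]},{"slide":[0.035,0.0673,0],"delta_rot":[0,0,0]},{"slide":[0.035,0.0673,0],"delta_rot":[0,0,0]},{"slide":[0.035,0.0673,0],"delta_rot":[0,0,0]},{"slide":[0.035,0.0673,0],"delta_rot":[0,0,0]},{"slide":[0.035,0.0673,0],"delta_rot":[0,0,0]}]}}

```text
time_s: 9.6
eef_pos: [450.9, 180.3, 197.4]
tool_rot: [[-0.993, 0.117, -0.0], [0.117, 0.993, -0.0], [0.0, -0.0, -1.0]]
contact_force: [1.4, 0.6, -2.6]
gripper_width: 43.0
grip_force: 42.7
```

>>> {"name": "move_arm", "arguments": {"deltas": [{"slide":[0,0,0],"delta_rot":[0,0,0]},{"slide":[0,0,0],"delta_rot":[0,0,0]}]}}

```text
time_s: 9.8
eef_pos: [451.6, 179.8, 197.5]
tool_rot: [[-0.993, 0.115, -0.001], [0.115, 0.993, -0.0], [0.001, -0.0, -1.0]]
contact_force: [-0.2, -0.5, -2.1]
gripper_width: 43.0
grip_force: 42.7
```

```bash
python3 - <<'E'
from h import *
s=bot.get_state(); print(s['eef_pos'],s['gripper_width'])
c=grab('wrist'); np.savez('c_w4.npz',**c)
d=grab('scene'); np.savez('c_s4.npz',**d); e=grab('side'); np.savez('c_d4.npz',**e)
a=d['image'][190:320,240:390]; b=e['image'][80:210,160:310]
A=np.hstack([cv2.resize(a,(450,390),interpolation=cv2.INTER_CUBIC)[:, :390],cv2.resize(b,(450,390),interpolation=cv2.INTER_CUBIC)[:,:400]])
cv2.imwrite('pics/w4.png',c['image']);cv2.imwrite('pics/c4.png',A)
E
```

```text
[451.60696884 179.84062401 197.45771519] 42.973935750294935
```

View pics/w4.png

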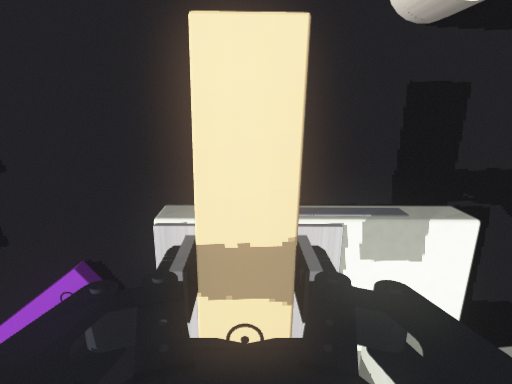

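View pics/c4.png

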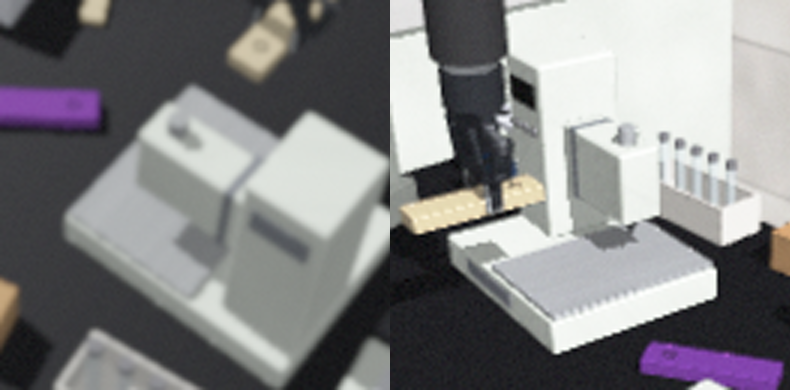

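The wrist view shows the bar held straight. The deck's -x edge is near row 224, from column 155 to 342. In the crops the cap stands at scene px (300.3,231) and side px (239.2,124.3).

```bash
python3 - <<'E'
from h import *
s=dict(np.load('c_s4.npz')); e=dict(np.load('c_d4.npz')); w=dict(np.load('c_w4.npz'))
print(onz(s,300.3,231,228),onz(e,239.2,124.3,228))
A=np.c_[ray(s,300.3,231),-ray(e,239.2,124.3)]; k=np.linalg.lstsq(A,e['t']-s['t'],rcond=None)[0]
print('tri',s['t']+k[0]*ray(s,300.3,231),e['t']+k[1]*ray(e,239.2,124.3))
P=cloud(w); g=cv2.cvtColor(w['image'],cv2.COLOR_BGR2GRAY)
for u in (165,175,325,335,380,420,460):
    z=P[190:260,u,2]; r=np.where(z>50)[0]; r=r[r>5]
    print(u,190+r[:1],np.round(P[190+r[0]+1,u],1) if len(r) else '', np.round(onz(w,u,190+r[0],54),1) if len(r) else '')
for v in (235,245): print(v,g[v,148:164].tolist(),g[v,334:350].tolist(), g[v,466:484].tolist())
# deck region clouds from fixed views: head-top edges, column rect
for n,c in (('scene',s),('side',e)):
    Q=cloud(c); ok=(abs(Q[...,2]-215)<4)&(np.hypot(Q[...,0]-660,Q[...,1]-190)<85)&(Q[...,0]<720); q=Q[ok]
    r=cv2.minAreaRect(q[:,:2].astype(np.float32)); print(n,'head',r,np.round(cv2.boxPoints(r),1).tolist())
E
```

```text
[654.5972912  161.14731818 228.        ] [658.50741512 153.93727778 228.        ]
tri [655.19232862 161.4003056  228.88055959] [660.37565298 156.2943515  226.8448884 ]
165 [224] [479.8 101.8  52.9] [478.5 102.4  54. ]
175 [224] [481.  110.9  52.6] [479.6 111.5  54. ]
325 [225] [496.8 247.6  55.4] [496.5 248.   54. ]
335 [225] [498.2 256.8  54.8] [497.5 257.1  54. ]
380 []  
420 []  
460 []  
235 [44, 47, 47, 47, 45, 87, 194, 209, 208, 208, 207, 203, 201, 204, 207, 205] [207, 209, 211, 214, 215, 214, 209, 208, 177, 177, 179, 179, 178, 225, 249, 251] [251, 250, 251, 251, 251, 251, 251, 251, 251, 252, 240, 172, 69, 25, 25, 25, 24, 24]
245 [43, 46, 45, 46, 45, 43, 128, 197, 207, 207, 205, 205, 201, 201, 203, 205] [209, 211, 214, 215, 214, 209, 208, 187, 180, 179, 179, 179, 179, 181, 246, 251] [251, 251, 251, 251, 251, 251, 251, 251, 235, 147, 55, 23, 25, 24, 23, 23, 25, 24]
scene head ((663.0355834960938, 192.29934692382812), (133.01373291015625, 63.331336975097656), 83.96641540527344) [[624.5999755859375, 129.5], [687.5, 122.80000305175781], [701.5, 255.10000610351562], [638.5, 261.79998779296875]]
side head ((661.593505859375, 198.036865234375), (152.65756225585938, 61.93622970581055), 81.03274536132812) [[619.0999755859375, 127.5], [680.2999877929688, 117.80000305175781], [704.0999755859375, 268.6000061035156], [642.9000244140625, 278.29998779296875]]
```

```bash
python3 - <<'E'
from h import *
w=dict(np.load('c_w4.npz')); a=np.deg2rad(-6.8); ux=np.array([np.cos(a),np.sin(a)]); uy=np.array([-ux[1],ux[0]])
P=cloud(w); print(np.round(P[232:250:6,[156,160,330,350,440]][...,2],1))
for v,l,d,r in ((235,153.3,347.,477.2),(245,154.2,347.7,475.2)):
  for z in (50,55): 
    L,D,R=[onz(w,u,v,z)[:2] for u in (l,d,r)]; print(v,z,[np.round(np.dot(X,uy),1) for X in (L,D,R)])
E0=np.array([489,179.7]); print('edge along ux',E0@ux,[ (onz(w,u,224.5,55)[:2]@ux).round(1) for u in (165,335)])
for n in ((657.5,156.5),): print(np.array(n)@ux,np.array(n)@uy)
E
```

```text
[[54.4 54.1 55.1 46.  46.8]
 [54.3 55.8 55.  47.5 48.2]
 [55.7 54.6 56.1 46.8 48. ]]
235 50 [np.float64(145.5), np.float64(327.4), np.float64(449.8)]
235 55 [np.float64(147.1), np.float64(325.7), np.float64(445.8)]
245 50 [np.float64(145.6), np.float64(329.0), np.float64(449.9)]
245 55 [np.float64(147.1), np.float64(327.3), np.float64(446.0)]
edge along ux 464.2829403594183 [np.float64(463.1), np.float64(462.7)]
634.3446005400807 233.2497111801974
```

```bash
python3 - <<'E'
from h import *
w=dict(np.load('c_w4.npz')); a=np.deg2rad(-6.8); ux=np.array([np.cos(a),np.sin(a)]); uy=np.array([-ux[1],ux[0]])
g=w['image'].astype(int); t=np.array([451.6,179.84])
P=cloud(w)
for v in (25,100,200,330):
    m=np.where((g[v,170:330,2]-g[v,170:330,0])>20)[0]+170
    p,q=onz(w,m.min()-.5,v,201.3)[:2]-t,onz(w,m.max()+.5,v,201.3)[:2]-t
    print(v,m.min(),m.max(),'ux',(p+q)@ux/2,'uy',(p+q)@uy/2,'wid',(q-p)@uy, 'z',np.nanmedian(P[v,m.min():m.max(),2]))
print('mark',[(onz(w,244.5,340.5,201.3)[:2]-t)@k for k in (ux,uy)],'tail',(onz(w,249.5,14.5,201.3)[:2]-t)@ux)
E
```

```text
25 188 310 ux -95.76691865990598 uy 1.0125510305668763 wid 43.83777360433095 z 201.3888728718154
100 182 306 ux -70.16226292516727 uy -0.7401915419380348 wid 47.2699066751756 z 201.300074263883
200 194 300 ux -30.73950242576584 uy 0.5397040789141699 wid 44.04823661075822 z 201.2799664271719
330 198 291 ux 32.32096744322671 uy -0.3907434805342068 wid 43.73386299505425 z 201.40318451012848
mark [np.float64(38.13827293621288), np.float64(-0.3821039133287831)] tail -99.1181712906803
```

>>> {"name": "move_arm", "arguments": {"deltas": [{"slide":[0,0.003,0.05],"delta_rot":[0,0,0]},{"slide":[0,0,0.06],"delta_rot":[0,0,0]},{"slide":[0,0,0.06],"delta_rot":[0,0,0]},{"slide":[0,0,0.05],"delta_rot":[0,0,0]},{"slide":[-0.03,0,0.004],"delta_rot":[0,0,0]},{"slide":[-0.045,0,0],"delta_rot":[0,0,0]},{"slide":[-0.045,0,0],"delta_rot":[0,0,0]},{"slide":[-0.04,0,0],"delta_rot":[0,0,0]},{"slide":[-0.028,0,0],"delta_rot":[0,0,0]},{"slide":[-0.01,0,0],"delta_rot":[0,0,0]},{"slide":[0,0,0],"delta_rot":[0,0,0]},{"slide":[0,0,0],"delta_rot":[0,0,0]}]}}

```text
time_s: 11.15
eef_pos: [550.6, 169.3, 85.6]
tool_rot: [[-0.993, 0.117, -0.0], [0.117, 0.993, -0.0], [0.0, -0.0, -1.0]]
contact_force: [-0.2, 0.0, -1.6]
gripper_width: 43.1
grip_force: 42.7
```

>>> {"name": "move_arm", "arguments": {"deltas": [{"slide":[0,0,0.012],"delta_rot":[0,0,0]},{"slide":[0,0,0.008],"delta_rot":[0,0,0]},{"slide":[0,0,0],"delta_rot":[0,0,0]},{"slide":[0,0,0],"delta_rot":[0,0,0]}]}}

```text
time_s: 11.55
eef_pos: [550.7, 169.9, 75.7]
tool_rot: [[-0.993, 0.116, -0.0], [0.116, 0.993, -0.0], [0.0, -0.0, -1.0]]
contact_force: [1.3, 0.3, -2.2]
gripper_width: 43.2
grip_force: 42.7
```

>>> {"name": "move_arm", "arguments": {"deltas": [{"slide":[0,0,0.004],"delta_rot":[0,0,0]},{"slide":[0,0,0.004],"delta_rot":[0,0,0]},{"slide":[0,0,0],"delta_rot":[0,0,0]},{"slide":[0,0,0],"delta_rot":[0,0,0]}]}}

```text
time_s: 11.95
eef_pos: [550.9, 169.8, 71.7]
tool_rot: [[-0.993, 0.117, -0.0], [0.117, 0.993, -0.0], [0.0, -0.0, -1.0]]
contact_force: [-0.1, -0.7, -1.9]
gripper_width: 42.9
grip_force: 42.7
```

>>> {"name": "move_arm", "arguments": {"deltas": [{"slide":[0,0,0.002],"delta_rot":[0,0,0]},{"slide":[0,0,0],"delta_rot":[0,0,0]},{"slide":[0,0,0],"delta_rot":[0,0,0]}]}}

```text
time_s: 12.25
eef_pos: [551.2, 169.9, 71.2]
tool_rot: [[-0.993, 0.117, 0.001], [0.117, 0.993, 0.0], [-0.001, 0.0, -1.0]]
contact_force: [-0.9, 0.3, 0.4]
gripper_width: 43.0
grip_force: 42.9
```

>>> {"name": "move_arm", "arguments": {"deltas": [{"slide":[0,0,0],"delta_rot":[0,0,0]},{"slide":[0,0,0],"delta_rot":[0,0,0]},{"slide":[0,0,0],"delta_rot":[0,0,0]},{"slide":[0,0,0],"delta_rot":[0,0,0]},{"slide":[0,0,0],"delta_rot":[0,0,0]},{"slide":[0,0,0],"delta_rot":[0,0,0]}], "fingers": 0.85}}

```text
time_s: 12.85
eef_pos: [551.0, 169.8, 70.8]
tool_rot: [[-0.993, 0.117, 0.0], [0.117, 0.993, -0.0], [-0.0, -0.0, -1.0]]
contact_force: [0.3, 0.7, 0.2]
gripper_width: 72.7
grip_force: 0.0
```

```bash
python3 - <<'E'
from h import *
s=bot.get_state(); print(s['eef_pos'],s['gripper_width'],s['contact_force'])
E
```

```text
[550.98868674 169.84744934  70.80227179] 72.6679603552249 [0.28288038 0.67257479 0.16250171]
```

>>> {"name": "move_arm", "arguments": {"deltas": [{"slide":[0,0,-0.03],"delta_rot":[0,0,0]},{"slide":[0,0,-0.06],"delta_rot":[0,0,0]},{"slide":[0.02,0,-0.07],"delta_rot":[0,0,0]},{"slide":[0.04,0,-0.06],"delta_rot":[0,0,0]},{"slide":[0.06,0,0],"delta_rot":[0,0,0]},{"slide":[0,0,0],"delta_rot":[0,0,0]},{"slide":[0,0,0],"delta_rot":[0,0,0]}]}}

```text
time_s: 13.55
eef_pos: [491.4, 177.1, 182.3]
tool_rot: [[-0.993, 0.116, 0.002], [0.116, 0.993, 0.001], [-0.002, 0.001, -1.0]]
contact_force: [-0.5, 0.8, -0.0]
gripper_width: 72.7
grip_force: 0.0
```

```bash
python3 - <<'E'
from h import *
s=bot.get_state(); print(s['eef_pos'])
c=grab('wrist'); np.savez('c_w5.npz',**c); cv2.imwrite('pics/w5.png',c['image'])
a=np.deg2rad(-6.8); ux=np.array([np.cos(a),np.sin(a)]); uy=np.array([-ux[1],ux[0]])
P=cloud(c); im=c['image'].astype(int)
cream=(im[...,2]-im[...,0]>20)&(abs(P[...,2]-75)<5)
v,u=np.where(cream); q=np.array([onz(c,x,y,75)[:2] for x,y in zip(u,v)])
q=np.c_[q@ux,q@uy]; print(cv2.minAreaRect(q.astype(np.float32)), np.percentile(q[:,0],[0,1,99,100]))
E
```

```text
[491.35201372 177.12272312 182.27442882]
((510.9543151855469, 234.1251983642578), (43.74125289916992, 169.9912872314453), 89.15045166015625) [425.94401326 427.41833443 593.78746254 595.8913553 ]
```

View pics/w5.png

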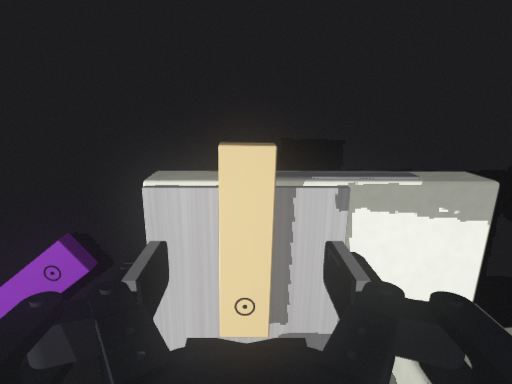

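The bar lies flat and released, centred on the deck between (219,145) and (270,336), with its circle at (245,306). It measures 170 x 44 with the mark about 70 mm short of the needle. Before backing off I'll check where the flask is.

```bash
python3 - <<'E'
from h import *
c=dict(np.load('c_scene.npz')); P=cloud(c)
p=P[195:235,370:405].reshape(-1,3); p=p[(p[:,2]>60)&(p[:,2]<160)&(p[:,0]<600)]; print(len(p),np.nanmin(p,0),np.nanmedian(p,0),np.nanmax(p,0))
E
```

```text
395 [273.99115665 322.86193409  60.02300471] [311.83587143 361.24435132 103.31265428] [336.55217796 394.39900743 158.47342149]
```

>>> {"name": "move_arm", "arguments": {"deltas": [{"slide":[0.04,0,0],"delta_rot":[0,0,0]},{"slide":[0.06,0,0],"delta_rot":[0,0,0]},{"slide":[0.064,0,0],"delta_rot":[0,0,0]},{"slide":[0,0,0],"delta_rot":[0,0,0]},{"slide":[0,0,0],"delta_rot":[0,0,0]}], "fingers": 0.18}}

```text
time_s: 14.1
eef_pos: [410.2, 186.5, 181.1]
tool_rot: [[-0.993, 0.116, 0.001], [0.116, 0.993, 0.0], [-0.0, 0.0, -1.0]]
contact_force: [-0.3, 0.0, 0.7]
gripper_width: 15.5
grip_force: 0.0
```

>>> {"name": "move_arm", "arguments": {"deltas": [{"slide":[0,0,0.04],"delta_rot":[0,0,0]},{"slide":[0,0,0.06],"delta_rot":[0,0,0]},{"slide":[0,0,0.06],"delta_rot":[0,0,0]},{"slide":[0,0,0.05],"delta_rot":[0,0,0]},{"slide":[0,0,0.004],"delta_rot":[0,0,0]},{"slide":[0,0,0],"delta_rot":[0,0,0]},{"slide":[0,0,0],"delta_rot":[0,0,0]}]}}

```text
time_s: 14.8
eef_pos: [411.0, 186.7, 75.5]
tool_rot: [[-0.993, 0.117, 0.002], [0.117, 0.993, 0.001], [-0.002, 0.001, -1.0]]
contact_force: [-0.4, -0.1, 0.5]
gripper_width: 15.3
grip_force: 0.0
```

```bash
python3 - <<'E'
from h import *
s=bot.get_state(); print(s['eef_pos'],s['contact_force'])
a=np.deg2rad(-6.8); ux=np.array([np.cos(a),np.sin(a)]); uy=np.array([-ux[1],ux[0]]); t=np.array(s['eef_pos'][:2]); print(t@ux,t@uy)
c=grab('wrist'); np.savez('c_w6.npz',**c); cv2.imwrite('pics/w6.png',c['image'])
E
```

```text
[411.04939961 186.74764298  75.45143323] [-0.37654298 -0.08490954  0.54124981]
386.0462139411349 234.10384828568203
```

View pics/w6.png

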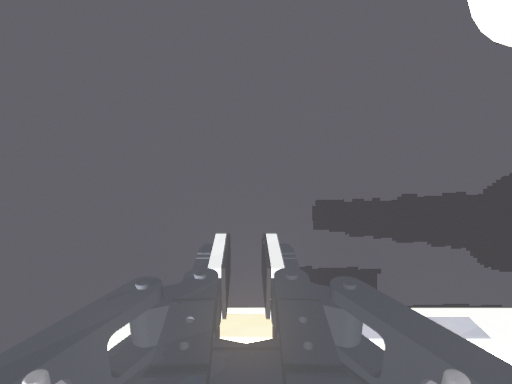

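The fingers hang just behind the bar, with the tail visible between them at (245,320). Pushing starts now, first part only.

```bash
python3 - <<'E'
from h import *
c=dict(np.load('c_w6.npz')); P=cloud(c)
for u,v in ((222,238),(217,240),(272,238),(277,240),(213,262),(240,325)): print(u,v,np.round(P[v,u],1))
E
```

```text
222 238 [399.5 177.4  71. ]
217 240 [399.6 175.2  72.5]
272 238 [402.2 199.9  71.1]
277 240 [402.5 202.   73.2]
213 262 [399.  175.7  94.7]
240 325 [450.5 179.2  65.9]
```

>>> {"name": "move_arm", "arguments": {"deltas": [{"slide":[-0.02,0,0],"delta_rot":[0,0,0]},{"slide":[-0.02,0,0],"delta_rot":[0,0,0]},{"slide":[-0.01,0,0],"delta_rot":[0,0,0]},{"slide":[-0.01,0,0],"delta_rot":[0,0,0]},{"slide":[-0.01,0,0],"delta_rot":[0,0,0]},{"slide":[-0.01,0,0],"delta_rot":[0,0,0]},{"slide":[-0.01,0,0],"delta_rot":[0,0,0]},{"slide":[-0.01,0,0],"delta_rot":[0,0,0]},{"slide":[-0.01,0,0],"delta_rot":[0,0,0]},{"slide":[-0.01,0,0],"delta_rot":[0,0,0]},{"slide":[0,0,0],"delta_rot":[0,0,0]}]}}

```text
time_s: 15.95
eef_pos: [470.2, 179.3, 73.8]
tool_rot: [[-0.993, 0.117, 0.0], [0.117, 0.993, -0.0], [-0.0, -0.0, -1.0]]
contact_force: [-0.4, -0.2, 0.3]
gripper_width: 15.4
grip_force: 0.0
```

```bash
python3 - <<'E'
from h import *
a=np.deg2rad(-6.8); ux=np.array([np.cos(a),np.sin(a)]); uy=np.array([-ux[1],ux[0]]); t=np.array(bot.get_state()['eef_pos'][:2]); print(t@ux,t@uy)
for n in ('wrist','side'):
    c=grab(n); P=cloud(c); im=c['image'].astype(int)
    ok=(im[...,2]-im[...,0]>20)&(abs(P[...,2]-75)<6); q=np.c_[P[ok][:,:2]@ux,P[ok][:,:2]@uy]
    q=q[(q[:,0]>380)&(q[:,0]<680)&(abs(q[:,1]-234)<40)]; print(n,len(q),np.percentile(q,[1,50,99],axis=0) if len(q) else '')
    np.savez('c_7%s.npz'%n,**c)
    if n=='wrist': print([np.round(P[v,245],1).tolist() for v in (312,320,328,336)], im[[312,320,328,336],245].tolist())
E
```

```text
445.6703462239228 233.7185985267397
wrist 2502 [[456.60297233 222.08949052]
 [472.04146267 233.94618669]
 [486.38187657 245.37410853]]
[[494.7, 176.2, 74.8], [499.4, 175.6, 74.3], [502.7, 175.2, 75.8], [508.0, 174.6, 74.7]] [[220, 251, 254], [221, 251, 254], [221, 251, 254], [220, 251, 254]]
side 237 [[460.630278   209.60587339]
 [543.9066638  229.80565236]
 [624.980429   255.6627748 ]]
```

>>> {"name": "move_arm", "arguments": {"deltas": [{"slide":[-0.01,0,0],"delta_rot":[0,0,0]},{"slide":[-0.01,0,0],"delta_rot":[0,0,0]},{"slide":[-0.01,0,0],"delta_rot":[0,0,0]},{"slide":[-0.01,0,0],"delta_rot":[0,0,0]},{"slide":[-0.01,0,0],"delta_rot":[0,0,0]},{"slide":[-0.01,0,0],"delta_rot":[0,0,0]},{"slide":[-0.008,0,0],"delta_rot":[0,0,0]},{"slide":[-0.004,0,0],"delta_rot":[0,0,0]},{"slide":[-0.003,0,0],"delta_rot":[0,0,0]},{"slide":[0,0,0],"delta_rot":[0,0,0]},{"slide":[0,0,0],"delta_rot":[0,0,0]}]}}

```text
time_s: 17.15
eef_pos: [506.9, 175.0, 73.8]
tool_rot: [[-0.993, 0.117, 0.0], [0.117, 0.993, -0.0], [-0.0, 0.0, -1.0]]
contact_force: [-0.4, -0.8, -0.9]
gripper_width: 15.3
grip_force: 0.0
```

```bash
python3 - <<'E'
from h import *
a=np.deg2rad(-6.8); ux=np.array([np.cos(a),np.sin(a)]); uy=np.array([-ux[1],ux[0]]); t=np.array(bot.get_state()['eef_pos'][:2]); print(t@ux,t@uy,bot.get_state()['contact_force'])
c=grab('wrist'); P=cloud(c); im=c['image'].astype(int)
ok=(im[...,2]-im[...,0]>20)&(abs(P[...,2]-75)<6); q=np.c_[P[ok][:,:2]@ux,P[ok][:,:2]@uy]
q=q[(q[:,0]>380)&(q[:,0]<680)&(abs(q[:,1]-234)<40)]; print(len(q),np.percentile(q,[1,50,99],axis=0))
E
```

```text
482.64678457243093 233.8308545455553 [-0.35684026 -0.75129023 -0.9069424 ]
2500 [[493.84879549 222.19511074]
 [508.98424483 234.06406942]
 [523.29633978 245.4644414 ]]
```

>>> {"name": "move_arm", "arguments": {"deltas": [{"slide":[-0.003,0,0],"delta_rot":[0,0,0]},{"slide":[-0.002,0,0],"delta_rot":[0,0,0]},{"slide":[0,0,0],"delta_rot":[0,0,0]},{"slide":[0,0,0],"delta_rot":[0,0,0]},{"slide":[0.02,0,0],"delta_rot":[0,0,0]},{"slide":[0.03,0,0],"delta_rot":[0,0,0]},{"slide":[0.03,0,-0.06],"delta_rot":[0,0,0]},{"slide":[0,0,-0.09],"delta_rot":[0,0,0]},{"slide":[0,0,-0.08],"delta_rot":[0,0,0]},{"slide":[0,0,0],"delta_rot":[0,0,0]},{"slide":[0,0,0],"delta_rot":[0,0,0]}]}}

```text
time_s: 18.3
eef_pos: [469.5, 179.9, 189.8]
tool_rot: [[-0.993, 0.116, 0.002], [0.116, 0.993, 0.002], [-0.002, 0.002, -1.0]]
contact_force: [-0.9, -0.9, -0.2]
gripper_width: 15.1
grip_force: 0.0
```

```bash
python3 - <<'E'
from h import *
a=np.deg2rad(-6.8); ux=np.array([np.cos(a),np.sin(a)]); uy=np.array([-ux[1],ux[0]]); t=np.array(bot.get_state()['eef_pos']); print(t[:2]@ux,t[:2]@uy,t[2])
c=grab('wrist'); np.savez('c_w8.npz',**c); P=cloud(c); im=c['image'].astype(int)
ok=(im[...,2]-im[...,0]>20)&(abs(P[...,2]-75)<6)
v,u=np.where(ok); q=np.array([onz(c,x,y,75)[:2] for x,y in zip(u,v)]); q=np.c_[q@ux,q@uy]
print(len(q),np.percentile(q[:,0],[0,1,99,100]))
L=[]
for x in range(500,600,8):
    m=q[abs(q[:,0]-x)<2]
    if len(m)>10: L.append((x,m[:,1].min(),m[:,1].max()))
L=np.array(L); print(np.round(L,1).tolist())
d=grab('side'); e=grab('scene'); b=d['image'][110:190,170:280]; f=e['image'][200:280,255:365]
cv2.imwrite('pics/v8.png',np.vstack([np.hstack([cv2.resize(x,(395,287),interpolation=cv2.INTER_CUBIC) for x in (f,b)]),cv2.resize(c['image'],(395,296))[:, :].repeat(1,0) if 0 else np.hstack([cv2.resize(c['image'],(395,296)),np.zeros((296,395,3),np.uint8)])]))
E
```

```text
444.86024871858405 234.19870132361117 189.825048960315
3341 [493.23485691 495.07003847 584.48796498 585.60502311]
[[500.0, 221.4, 247.6], [508.0, 222.1, 246.9], [516.0, 221.2, 247.9], [524.0, 220.2, 248.8], [532.0, 220.1, 249.0], [540.0, 219.1, 250.0], [548.0, 218.1, 251.0], [556.0, 217.1, 252.0], [564.0, 214.3, 256.7], [572.0, 214.1, 256.8], [580.0, 214.0, 257.0]]
```

View pics/v8.png

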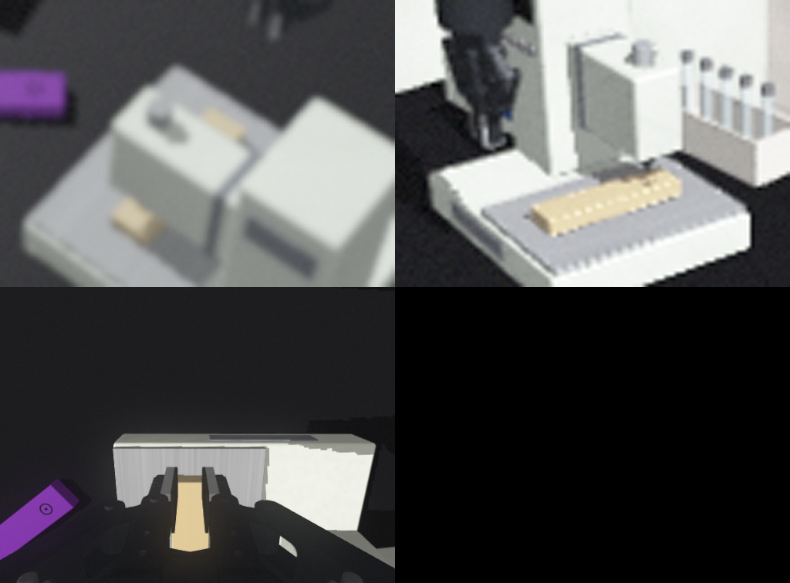

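The scene crop shows the bar passing under the head, with its +x end out at (135,220). In the side crop the needle stands near (650,168) above the circle end, and the gripper is clear. I'll cross-check the bar's front end against the cap in the fixed views.

```bash
python3 - <<'E'
from h import *
a=np.deg2rad(-6.8); ux=np.array([np.cos(a),np.sin(a)]); uy=np.array([-ux[1],ux[0]])
for n in ('scene','side'):
    c=grab(n); P=cloud(c); im=c['image'].astype(int)
    ok=(im[...,2]-im[...,0]>20)&(abs(P[...,2]-75)<4); q=np.c_[P[ok][:,:2]@ux,P[ok][:,:2]@uy]
    k=(q[:,0]>470)&(q[:,0]<700)&(abs(q[:,1]-234)<40); q=q[k]; z=P[ok][k][:,2]
    f=q[q[:,0]>640]; b=q[q[:,0]<590]
    print(n,len(q),np.median(z),'x',np.percentile(q[:,0],[0,2,98,100]).round(1),'front y',np.percentile(f[:,1],[2,98]).round(1),'back y',np.percentile(b[:,1],[2,98]).round(1) if len(b) else '')
    m=(abs(P[...,2]-236)<8)&(np.hypot(P[...,0]-658,P[...,1]-156)<25); print(' cap',m.sum(),np.median(P[m][:,:2]@ux),np.median(P[m][:,:2]@uy))
E
```

```text
scene 101 74.99164946035239 x [496.2 498.8 666.9 667.7] front y [216.8 256.6] back y [217.6 255.9]
 cap 46 637.4751652677019 234.49292814465588
side 212 73.13858045481487 x [495.  498.1 660.9 666.8] front y [213.5 252.3] back y [209.6 255.3]
 cap 26 631.4767282884354 227.37588306378524
```

```bash
python3 -c "
from cell import bot
print(bot.job_done())"
```

```text
the job is handed in; nothing more can be done
None
```

I drew the bar out and laid it on the deck about 70 mm short of the needle. After letting go, I slid it in until the circle's centre measured about 2 to 3 mm from the needle axis (the circle's radius is 8 mm), and handed the job in at about 18 s of the 51 s; the result was not reported back.

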